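Offer up the top half of a pipe clamp

ROBOT

A 6-joint arm with a two-finger parallel gripper is mounted at the origin on the work surface. World frame = base frame: x ahead of the robot, y to its left, z up, the work surface at z = 0. Lengths are in m, angles in rad, forces in N, time in s.
With the tool pointing down it reaches from about 0.35 to 0.975 m from the base axis. Payload 4.9 kg.
Tool frame: the origin (TCP) lies midway between the tips of the shut fingers; the grasp point (between the pads) lies 19 mm behind it; z points along the fingers, y is the direction in which the jaws open and shut (so a half turn about z gives the same grasp; the last joint's range is limited). The gripper opens to 85 mm and grips with 20 to 120 N. Pads are 22 mm wide; open, the fingers measure 114 mm over their backs; the gripper's body (76 mm by 85 mm) begins 54 mm behind the grasp point. The pads swing forward as they close: fully open they stand 13 mm farther back than shut.
Start: joints at [-1.304, 0.053, 1.613, -0, 1.476, -0.119], TCP at [0.235, -0.579, 0.231] pointing down, gripper open.
Joint ranges: [-3.01, 3.01], [-1.01, 2.22], [0.06, 2.58], [-1.02, 4.17], [0.09, 2.62], [-3.14, 3.14]. Speed limits (rad/s): [2.57, 2.57, 3.14, 3.14, 3.14, 3.14].

INTERFACE

Orientations are given as a unit quaternion [w, x, y, z].
In Python, from plant import manip gives the robot as it stands. The module is installed in compiled form; this text tells all that it offers.
- The arm moves only by the tool move_arm, never from a script. Its argument "rows" is a list of rows, each an object of numbers: "tx", "ty", "tz": the shift along the tool's x, y, z in m; "ax", "ay", "az": the turn, a rotation vector about the tool's x, y, z in degrees; "jaw": the closure in counts, from 0 (fully open) to 255 (shut). In form: [{"tx": .., "ty": .., "tz": .., "ax": .., "ay": .., "az": .., "jaw": ..}, ...]. A call has 1 to 12 rows; each row shifts and turns the pose as measured when the row begins, along the tool's axes as they then stand; what a row does not reach is not made up. A row lasts 1/10 s, in which the tool goes at most 50 mm and 8.59 degrees, less where a joint would pass 70% of its speed; a pose out of reach is approached as far as the arm can. A call with a gripper value outside its range is refused whole. The fingers move at their own pace and stop on an object; the grip force is fixed at half the most. Time passes only in rows, so rows that do not move let the fingers close. It gives the time, the measured TCP pose, the force and the opening at its end, in the units of the state.
- manip.state(): the state, without advancing time (a new reading comes with each control period).
- manip.grab_frame(name): name is "scene" or "top" or "wrist"; returns a dict with "color" (480x640x3 uint8, red, green, blue), "intrinsics" (3x3 intrinsics, pixels), "R" (3x3) and "t" (3): a world point X has camera coordinates R X + t. Camera axes: x right, y down, z forward; pixel columns grow to the right and rows downward; lengths in m; the calibration is good to about 2 mm. A picture is of the moment at which its call begins. There is no depth.
- manip.job_done(): hands the job in, once; it reports no verdict.
The state is a dict: "time": time; "joint_pos": joint angles; "joint_vel": joint speeds; "joint_efforts": joint torques, N m; "tool_pos": TCP position; "tool_rot": TCP orientation; "contact_force": force on the tool from outside, world axes, zero at the start; "ft_torque": the same for the moment, N m; "gripper_width": opening from 0.0 (shut) to 1.0 (fully open).
Only numpy, scipy, OpenCV 4.12 (cv2) and the standard library are available. Lean on these libraries where they do the work, as an engineer would, in place of code of your own. Each camera call takes 0.05 s, during which the arm holds its last target.

TASK

Lay the steel pipe across the two raised supports on the mounting channel so that it rests in both, lowering it rather than dropping it, and let go of it. Then take the loose upper clamp half out of the red bin, carry it over the upright board and stop with it hovering level above the lower clamp half (the support with the ears), ears lined up over ears, with about 15 mm of air between the ears of the two halves, never letting it press on the pipe or the lower half. Finish while still holding it there, ready for the screws, and leave the closed clamp, the wrench, the carton and the tub where they are.

Things in the scene. Friction and masses are not known exactly. Their poses are not given: they have to be found in the camera images.
- pipe_center (a point): Centre of the loose plain steel pipe, 42 mm in diameter and 220 mm long, about 0.34 kg. Its x axis runs along the pipe (either end may lead). At the start it lies level on a fixed low timber rack of two V-shaped chocks, 140 mm apart, its axis 55 mm above the bench; its middle is free to be gripped from above (the rack's base board there is 16 mm high).
- pipe: The same pipe as a body; its origin is its centre too, x along the pipe.
- channel: Fixed straight aluminium mounting channel lying on the bench, 250 mm long (its x), 41 mm wide, 21 mm high; origin at the centre of its underside. It carries the two raised supports, which stand on its centre line 120 to 146 mm apart, on opposite sides of its middle; either may be the nearer to the robot.
- clamp_center (a point): Centre of the lower clamp half, a fixed rubber-lined half ring open to the top (inner radius 23 mm, outer 27.5 mm, band 24 mm wide along the pipe). Its two flat ears, 4 mm thick, reach 46.5 mm to either side along y; this point is on the ring's axis, level with the ears' top faces, 111 mm above the bench. x along the channel, z up. A pipe lying in it has its axis 2 mm lower.
- clamp: The whole lower clamp half with its 12 mm rod and foot; origin under its foot (46 by 40 mm), 90 mm below clamp_center.
- vrest_center (a point): Axis of a pipe lying in the other support, a fixed plain steel V without ears (24 mm wide along the pipe, sides at 45 degrees, each reaching about 28 mm to the side) on a 12 mm rod: 109 mm above the bench, x along the channel, z up.
- vrest: The whole V support with rod and foot; origin under its foot, 88 mm below vrest_center.
- upper_nut (a point): Centre of the square steel nut (16 by 16 mm, faces square to x and y, 31 mm tall) standing on top of the loose upper clamp half: the place to grip it. 42 mm above upper_center.
- upper_center (a point): Point on the arch's axis of the loose upper clamp half, level with the undersides of its ears; x along the axis, z up. At the start it stands on its ears on the bin's floor, 5 mm above the bench. A half turn about z changes nothing. Were it screwed down, this point would meet clamp_center.
- upper: The loose upper clamp half, about 0.14 kg: a rubber-lined arch (inner radius 23 mm, outer 27.5 mm, band 24 mm wide along x) with two flat ears 4 mm thick that reach 46.5 mm to either side along y, and the nut on top (overall height 57.5 mm). Origin and axes as upper_center.
- bin: Fixed red open bin, 290 mm (x) by 145 mm (y), walls 5 mm thick and 55 mm high, floor 5 mm thick, with a grey divider 50 mm high across its middle that makes two compartments, one at -x and one at +x. The upper clamp half stands in one, the closed clamp lies in the other. Origin at the centre of its underside.
- board: Fixed upright timber board between bin and channel, 320 mm long (x), 22 mm thick (y), 100 mm high; origin at the centre of its underside. The clamp half has to be carried over it.
- closed_clamp: Bystander: a complete smaller clamp ring lying flat in the bin, about 45 mm in diameter without ears and nut, 22 mm high; origin at the centre of its underside.
- wrench: Bystander: steel wrench 180 mm long lying on the bench beyond the timber rack.
- carton: Bystander: cardboard carton 60 by 90 by 55 mm, beyond the bin; origin at the centre of its underside.
- tub: Bystander: white tub with grey lid, 68 mm in diameter, 75 mm high, beyond the channel; origin at the centre of its underside.
Not all that is in view belongs to the job. Of the things shaped like the pipe, the bare steel one is meant.

How it is judged:
On the way:
1. the pipe rests in both raised supports and has been let go (y of clamp_center in the frame of pipe_center between -0.005 and 0.005 m and z of clamp_center in the frame of pipe_center between -0.005 and 0.005 m and x of clamp_center in the frame of pipe_center between -0.1 and 0.1 m and y of vrest_center in the frame of pipe_center between -0.005 and 0.005 m and z of vrest_center in the frame of pipe_center between -0.005 and 0.005 m and x of vrest_center in the frame of pipe_center between -0.1 and 0.1 m and contact force between pipe and clamp above 0.2 N and contact force between pipe and vrest above 0.2 N and contact force between pipe and the fingers below 0.1 N and linear speed of pipe below 0.02 m/s), for 0.3 s.
At the end, for the whole second after the job is handed in: Pipe at rest in both supports (axis within 5 mm, middle within 100 mm of each centre), not touched by the fingers. Upper half held still by the fingers alone, its centre within 6 mm in x and y and 7 to 25 mm above the lower half's, turned under 8 and tilted under 6.9 degrees, touching neither (all of step 1 and x of upper_center in the frame of clamp_center between -0.006 and 0.006 m and y of upper_center in the frame of clamp_center between -0.006 and 0.006 m and z of upper_center in the frame of clamp_center between 0.007 and 0.025 m and angle between the x axis of upper_center and the x axis of clamp_center, either way round below 0.14 rad and angle between upper_center's own z axis and vertical below 0.12 rad and linear speed of upper below 0.02 m/s and contact force between upper and the fingers above 1 N and contact force between upper and pipe below 0.05 N and contact force between upper and clamp below 0.05 N and contact force between upper and vrest below 0.05 N); the arm keeps its last pose, push and grip.
It fails at once if the upper half pressed on the pipe or the lower half (over 1 N) (contact force between upper and pipe above 1 N or contact force between upper and clamp above 1 N).
It fails at once if the pipe was dropped (let go and falling faster than 0.6 m/s) (contact force between pipe and the fingers below 0.01 N and linear speed of pipe above 0.6 m/s).
It fails at once if a bystander was moved by more than 30 mm (distance of any of closed_clamp, wrench, carton, tub from where it was at the start of the episode above 0.03 m).
It also fails if it takes over 54 s, if anything falls off the work surface, if the arm or the gripper's body presses on something with over 40 N, if the wrist force passes 120 N, or if a joint passes its speed limit or range.

## Working session

There is one attempt and no reset: what is moved stays moved. The work goes in short steps, Python scripts to look and compute and a tool call to move; the robot and the scene stay as the last step left them, time stands still between calls to the robot, and variables do not carry over. Pictures are saved under pics/ and viewed, and the job is handed in when it is done.

Besides the shell and the picture viewer there is one more tool, called as name(argument=value, ...) on one line, values as JSON. move_arm: Moves the arm, as the interface text tells. Its arguments: {"type":"object","properties":{"rows":{"type":"array"}},"required":["rows"]}

```bash
mkdir -p pics; cat > h.py <<'E'
import numpy as np, cv2
from plant import manip
def snap(n,f):
    d=manip.grab_frame(n); cv2.imwrite('pics/'+f+'.png',d['color'][:,:,::-1]); np.savez('pics/'+f+'.npz',**{k:np.array(v) for k,v in d.items()}); return d
def load(f): return dict(np.load('pics/'+f+'.npz'))
def ray(d,u,v,z):
    K,R,t=[np.array(d[k]) for k in('intrinsics','R','t')]
    c=-R.T@t; r=R.T@np.linalg.inv(K)@np.array([u,v,1.]); return c+r*(z-c[2])/r[2]
def proj(d,X):
    K,R,t=[np.array(d[k]) for k in('intrinsics','R','t')]
    p=K@(R@np.array(X,float)+t); return p[:2]/p[2]
E
python3 - <<'E'
from h import *
for n in('scene','top','wrist'):
    d=snap(n,n+'0'); print(n,d['intrinsics'],d['R'],d['t'],-d['R'].T@d['t'])
print(manip.state())
E
```

```text
scene [[461.89080322   0.         320.85247267]
 [  0.         461.89080322 233.54369783]
 [  0.           0.           1.        ]] [[-0.65821934  0.75281899 -0.00329646]
 [ 0.44601076  0.38642975 -0.80730815]
 [-0.60648306 -0.5328561  -0.5901209 ]] [ 0.27265577 -0.14257122  1.20017072] [0.97093881 0.4893516  0.59404572]
top [[496.20203747   0.         322.52950127]
 [  0.         496.20203747 235.13566191]
 [  0.           0.           1.        ]] [[-0.008665   -0.99995648 -0.00345777]
 [-0.98233281  0.00915863 -0.18691808]
 [ 0.18694161  0.00177704 -0.98236942]] [0.03192102 0.48318046 0.96863849] [0.29384178 0.02577305 1.04198637]
wrist [[355.51170674   0.         323.39955783]
 [  0.         355.51170674 243.34885741]
 [  0.           0.           1.        ]] [[ 0.37645263 -0.92643439 -0.00165577]
 [-0.88814595 -0.36140165  0.28387608]
 [-0.26359096 -0.10539533 -0.95885955]] [-0.62385322 -0.03743695  0.37927627] [ 0.30157551 -0.5515149   0.37326716]
{'time': 0.15, 'joint_pos': array([-1.30398217e+00,  5.32153030e-02,  1.61396473e+00, -4.90435322e-06,
        1.47599343e+00, -1.18989865e-01]), 'joint_vel': array([ 0.00041051,  0.0001305 , -0.00484489,  0.00100291, -0.0026332 ,
        0.00045649]), 'joint_efforts': array([ 6.65845291e-04, -3.94243670e+01, -3.70722234e+01, -5.27850079e-05,
        4.70267463e-03, -7.05252305e-06]), 'tool_pos': array([ 0.23506803, -0.5785932 ,  0.23034746]), 'tool_rot': array([-7.88066046e-04,  9.81451679e-01,  1.91708052e-01, -6.08016177e-05]), 'contact_force': array([0.60467144, 0.97592995, 0.80774894]), 'ft_torque': array([-0.02871902,  0.0474687 ,  0.03156065]), 'gripper_width': 1.0026577425561736}
```

View pics/scene0.png

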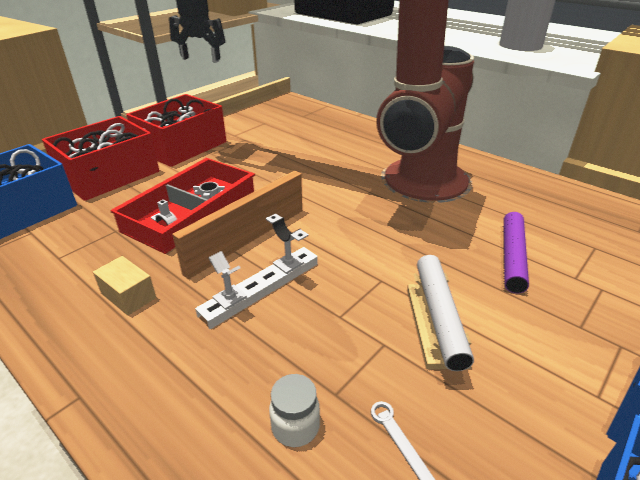

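View pics/top0.png

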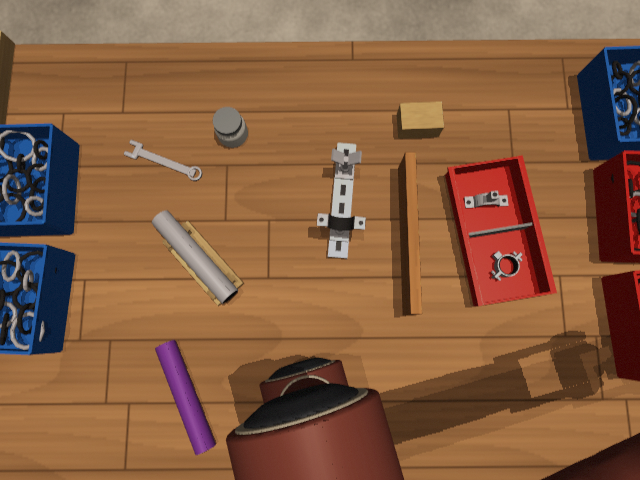

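View pics/wrist0.png

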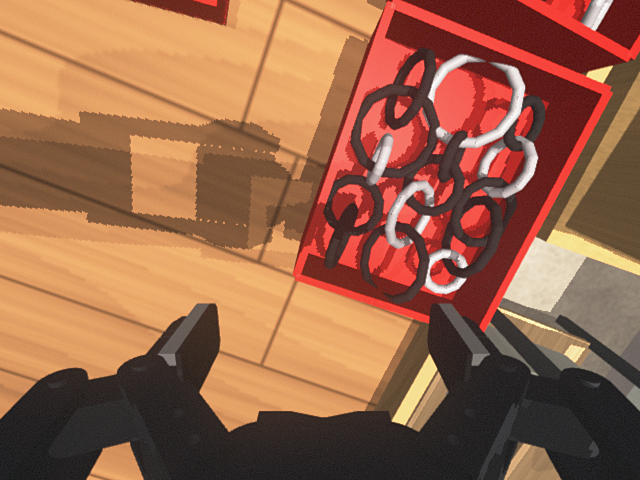

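The top view (up = +x, left = +y) shows:
- the steel pipe at about (195,257) and the purple decoy at (185,397)
- the clamp ears at (341,222) and the V at (346,157)
- the board at (411,232)
- the upper half at (487,200) and the closed clamp at (508,265), in the bin

I'll zoom in next.

```bash
python3 - <<'E'
import cv2
t=cv2.imread('pics/top0.png')
a=cv2.resize(t[130:270,300:380],None,fx=4,fy=4,interpolation=cv2.INTER_CUBIC)
b=cv2.resize(t[150:310,440:560],None,fx=3.5,fy=3.5,interpolation=cv2.INTER_CUBIC)
import numpy as np
c=np.zeros((560,740,3),'uint8');c[:560,:320]=a;c[:560,320:740]=b
cv2.imwrite('pics/topz.png',c)
s=cv2.imread('pics/scene0.png')
cv2.imwrite('pics/scz.png',cv2.resize(s[150:330,110:330],None,fx=3.2,fy=3.2,interpolation=cv2.INTER_CUBIC))
cv2.imwrite('pics/pipz.png',cv2.resize(t[200:310,140:250],None,fx=5,fy=5,interpolation=cv2.INTER_CUBIC))
E
```

```text
(no output)
```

View pics/topz.png

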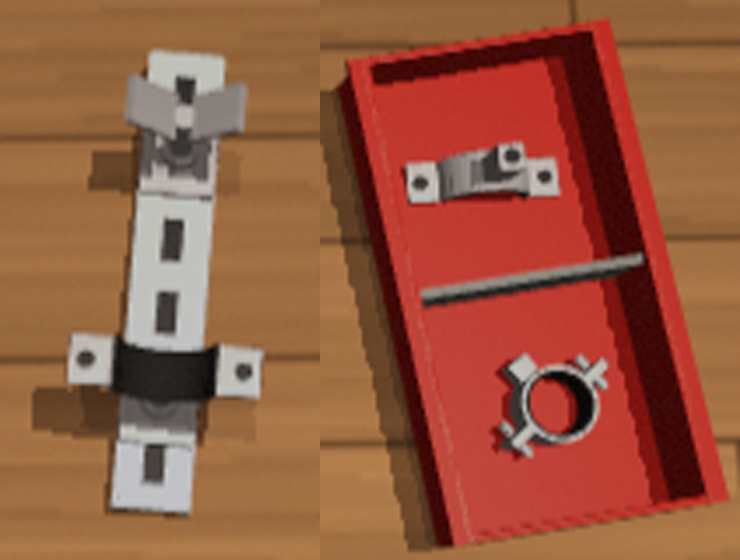

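View pics/scz.png

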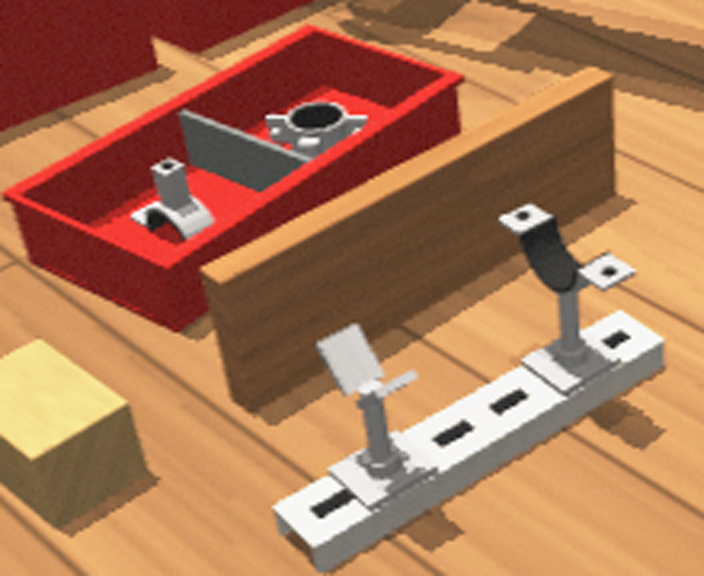

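View pics/pipz.png

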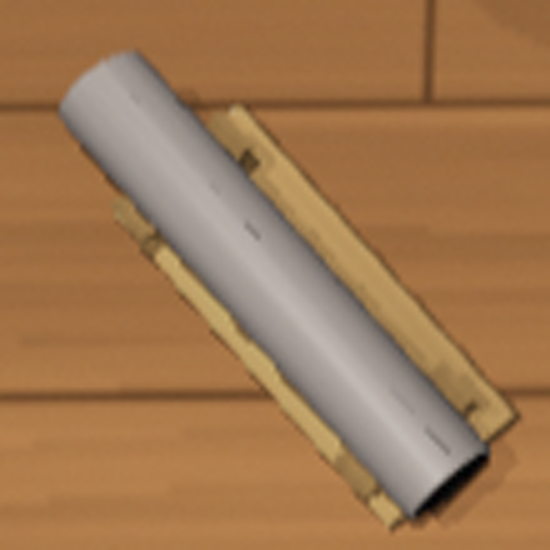

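```bash
python3 - <<'E'
from h import *
T=load('top0');S=load('scene0')
f=lambda u,v:(300+u/4,130+v/4); g=lambda u,v:(440+(u-320)/3.5,150+v/3.5); k=lambda u,v:(110+u/3.2,150+v/3.2)
P=lambda n,d,uv,z:print(n,np.round(ray(d,*uv,z)[:2],4))
for n,uv,z in[('ear+',f(86,359),.111),('ear-',f(244,371),.111),('chan far',f(187,55),.021),('chan near',f(150,512),.021),('farL',f(148,52),.021),('farR',f(225,57),.021),('nearL',f(110,506),.021),('nearR',f(190,514),.021),
 ('V L mid',f(130,105),.122),('V R mid',f(245,107),.122),('V bottom',f(185,117),.081),
 ('uear+',g(420,183),.009),('uear-',g(545,177),.009),('nuttop',g(511,156),.0625),
 ('binTL',g(347,60),.055),('binTR',g(608,20),.055),('binBR',g(728,495),.055),('binBL',g(450,545),.055)]: P(n,T,uv,z)
for n,uv,z in[('s ear-',k(522,216),.111),('s ear+',k(608,271),.111),('s nuttop',k(167,166),.0625),('boardcorner',k(612,75),.1),('boardcorner2',k(203,268),.1)]: P(n,S,uv,z)
P('board',T,(405,153),.1);P('board',T,(416,153),.1);P('board',T,(408,313),.1);P('board',T,(420,313),.1)
# pipe mask
for d,n,(r0,r1,c0,c1) in((T,'top',(200,310,140,250)),(S,'scene',(245,375,405,480))):
    c=d['color'][r0:r1,c0:c1]; hsv=cv2.cvtColor(c,cv2.COLOR_RGB2HSV); m=((hsv[...,1]<60)&(hsv[...,2]>70)).astype('uint8')
    nn,l,s,_=cv2.connectedComponentsWithStats(m); i=1+np.argmax(s[1:,4]); pts=cv2.findContours((l==i).astype('uint8'),0,1)[0][0]
    (cx,cy),(w,h),a=cv2.minAreaRect(pts); bx=cv2.boxPoints(((cx+c0,cy+r0),(w,h),a)); print(n,s[i],(cx+c0,cy+r0),w,h,a)
    for b in bx: print(b,ray(d,*b,.055)[:2])
E
```

```text
ear+ [0.5011 0.0292]
ear- [ 0.4945 -0.0466]
chan far [ 0.6895 -0.0267]
chan near [ 0.4395 -0.003 ]
farL [ 0.6914 -0.0056]
farR [ 0.6882 -0.0473]
nearL [0.4429 0.0177]
nearR [ 0.4383 -0.0238]
V L mid [0.625  0.0067]
V R mid [ 0.6234 -0.0492]
V bottom [ 0.6331 -0.022 ]
uear+ [ 0.5592 -0.2861]
uear- [ 0.5622 -0.3628]
nuttop [ 0.5611 -0.3239]
binTL [ 0.623  -0.2337]
binTR [ 0.6464 -0.3904]
binBR [ 0.364  -0.4346]
binBL [ 0.3373 -0.2757]
s ear- [ 0.4946 -0.0473]
s ear+ [0.5012 0.0276]
s nuttop [ 0.5616 -0.3254]
boardcorner [ 0.3224 -0.1373]
boardcorner2 [ 0.6388 -0.1585]
board [ 0.6383 -0.1384]
board [ 0.6381 -0.1603]
board [ 0.323  -0.1315]
board [ 0.3228 -0.154 ]
top [  12   11   86   92 2239] (193.2617645263672, 254.9029426574707) 109.13911437988281 21.168235778808594 48.73139953613281
[149.31294 220.86824] [0.51455775 0.38037972]
[165.22353 206.90588] [0.54355286 0.34939533]
[237.21059 288.93762] [0.37453053 0.19785461]
[221.3 302.9] [0.34730345 0.22864761]
scene [  12   10   57  116 2741] (444.65093994140625, 312.0282974243164) 119.91575622558594 29.257797241210938 74.05460357666016
[414.1132 258.3962] [0.36291116 0.18332487]
[442.24527 250.35849] [0.30776113 0.21049123]
[475.1887  365.66037] [0.51273236 0.37737977]
[447.0566 373.6981] [0.55117681 0.35400549]
```

```bash
cat >> h.py <<'E'
from scipy.spatial.transform import Rotation as Ro
def Rt(yaw):
    c,s=np.cos(np.radians(yaw)),np.sin(np.radians(yaw)); return np.array([[c,s,0],[s,-c,0],[0,0,-1.]])
def go(p,yaw,frm=None):
    s=manip.state(); q=s['tool_rot']; R=Ro.from_quat([q[1],q[2],q[3],q[0]]).as_matrix()
    d=np.array(p)-s['tool_pos']; rv=np.degrees(Ro.from_matrix(R.T@Rt(yaw)).as_rotvec())
    print('t',round(s['time'],2),'pos',np.round(s['tool_pos'],4),'yaw',round(float(np.degrees(np.arctan2(R[1,0],R[0,0]))),2),'F',np.round(s['contact_force'],1),'w',round(float(s['gripper_width']),3))
    print(' tool shift mm (now)',np.round(R.T@d*1000,1),' (after turn)',np.round(Rt(yaw).T@d*1000,1),'turn',np.round(rv,2))
E
python3 -c "
from h import *
go([.5,-.1,.25],42.1)
print(Rt(42.1).T@(np.array([.442,.286,.2])-[.5,-.1,.25]))"
```

```text
t 0.15 pos [ 0.2351 -0.5786  0.2303] yaw 22.1 F [0.6 1.  0.8] w 1.003
 tool shift mm (now) [ 425.6 -343.7  -19. ]  (after turn) [ 517.4 -177.5  -19.7] turn [ -0.09  -0.03 -20.  ]
[ 0.21575008 -0.32528742  0.05      ]
```

move_arm(rows=[{"tx": 0, "ty": 0, "tz": -0.01, "ax": 0, "ay": 0, "az": -6.7, "jaw": 0}, {"tx": 0, "ty": 0, "tz": -0.01, "ax": 0, "ay": 0, "az": -6.7, "jaw": 0}, {"tx": 0, "ty": 0, "tz": 0, "ax": 0, "ay": 0, "az": -6.6, "jaw": 0}, {"tx": 0.042, "ty": -0.014, "tz": 0, "ax": 0, "ay": 0, "az": 0, "jaw": 0}, {"tx": 0.042, "ty": -0.014, "tz": 0, "ax": 0, "ay": 0, "az": 0, "jaw": 0}, {"tx": 0.042, "ty": -0.014, "tz": 0, "ax": 0, "ay": 0, "az": 0, "jaw": 0}, {"tx": 0.042, "ty": -0.014, "tz": 0, "ax": 0, "ay": 0, "az": 0, "jaw": 0}, {"tx": 0.042, "ty": -0.014, "tz": 0, "ax": 0, "ay": 0, "az": 0, "jaw": 0}, {"tx": 0.042, "ty": -0.014, "tz": 0, "ax": 0, "ay": 0, "az": 0, "jaw": 0}, {"tx": 0.042, "ty": -0.014, "tz": 0, "ax": 0, "ay": 0, "az": 0, "jaw": 0}, {"tx": 0.042, "ty": -0.014, "tz": 0, "ax": 0, "ay": 0, "az": 0, "jaw": 0}, {"tx": 0.042, "ty": -0.014, "tz": 0, "ax": 0, "ay": 0, "az": 0, "jaw": 0}])

```text
time: 1.35
tool_pos: [0.429, -0.2188, 0.2468]
tool_rot: [-0.005, 0.933, 0.361, 0.0]
contact_force: [0.9, -0.8, -0.6]
gripper_width: 1.0
```

```bash
python3 -c "
from h import *
go([.5,-.1,.25],42.1)
go([.442,.286,.2],42.1)"
```

```text
t 1.35 pos [ 0.429  -0.2188  0.2468] yaw 42.32 F [ 0.9 -0.8 -0.6] w 1.0
 tool shift mm (now) [132.5 -40.1  -2.4]  (after turn) [132.3 -40.5  -3.2] turn [-0.47 -0.21  0.22]
t 1.35 pos [ 0.429  -0.2188  0.2468] yaw 42.32 F [ 0.9 -0.8 -0.6] w 1.0
 tool shift mm (now) [ 349.3 -364.1   51.1]  (after turn) [ 348.1 -365.8   46.8] turn [-0.47 -0.21  0.22]
```

move_arm(rows=[{"tx": 0.029, "ty": -0.03, "tz": 0, "ax": 0, "ay": 0, "az": 0, "jaw": 0}, {"tx": 0.029, "ty": -0.03, "tz": 0, "ax": 0, "ay": 0, "az": 0, "jaw": 0}, {"tx": 0.029, "ty": -0.03, "tz": 0, "ax": 0, "ay": 0, "az": 0, "jaw": 0}, {"tx": 0.029, "ty": -0.03, "tz": 0, "ax": 0, "ay": 0, "az": 0, "jaw": 0}, {"tx": 0.029, "ty": -0.03, "tz": 0, "ax": 0, "ay": 0, "az": 0, "jaw": 0}, {"tx": 0.029, "ty": -0.03, "tz": 0, "ax": 0, "ay": 0, "az": 0, "jaw": 0}, {"tx": 0.029, "ty": -0.03, "tz": 0, "ax": 0, "ay": 0, "az": 0, "jaw": 0}, {"tx": 0.029, "ty": -0.03, "tz": 0, "ax": 0, "ay": 0, "az": 0, "jaw": 0}, {"tx": 0.029, "ty": -0.03, "tz": 0, "ax": 0, "ay": 0, "az": 0, "jaw": 0}, {"tx": 0.029, "ty": -0.03, "tz": 0, "ax": 0, "ay": 0, "az": 0, "jaw": 0}, {"tx": 0.029, "ty": -0.03, "tz": 0, "ax": 0, "ay": 0, "az": 0, "jaw": 0}, {"tx": 0.029, "ty": -0.03, "tz": 0, "ax": 0, "ay": 0, "az": 0, "jaw": 0}])

```text
time: 2.55
tool_pos: [0.4401, 0.3033, 0.249]
tool_rot: [-0.005, 0.932, 0.362, 0.001]
contact_force: [0.8, 0.3, 0.9]
gripper_width: 0.999
```

```bash
python3 -c "
from h import *
go([.442,.286,.2],42.1)"
```

```text
t 2.55 pos [0.4401 0.3033 0.249 ] yaw 42.39 F [0.8 0.3 0.9] w 0.999
 tool shift mm (now) [-10.5  14.4  48.8]  (after turn) [-10.2  14.1  49. ] turn [-0.45 -0.29  0.29]
```

move_arm(rows=[{"tx": -0.005, "ty": 0.007, "tz": 0.024, "ax": -0.2, "ay": -0.15, "az": 0.15, "jaw": 0}, {"tx": -0.005, "ty": 0.007, "tz": 0.024, "ax": -0.2, "ay": -0.15, "az": 0.15, "jaw": 0}, {"tx": 0, "ty": 0, "tz": 0, "ax": 0, "ay": 0, "az": 0, "jaw": 0}])

```text
time: 2.85
tool_pos: [0.4408, 0.2925, 0.1994]
tool_rot: [-0.001, 0.932, 0.364, -0.0]
contact_force: [-0.8, 0.1, -0.9]
gripper_width: 0.997
```

```bash
python3 -c "
from h import *
go([.442,.286,.2],42.1)
snap('wrist','w1')"
```

```text
t 2.85 pos [0.4408 0.2925 0.1994] yaw 42.65 F [-0.8  0.1 -0.9] w 0.997
 tool shift mm (now) [-3.5  5.6 -0.6]  (after turn) [-3.5  5.6 -0.6] turn [-0.11 -0.02  0.55]
```

View pics/w1.png

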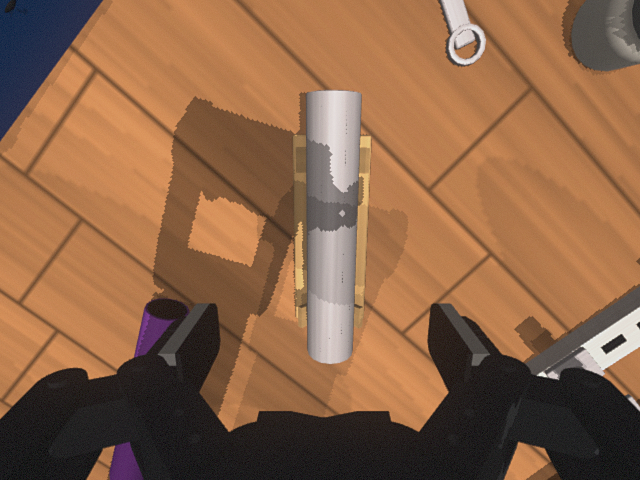

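The wrist view shows the pipe running nearly vertically, from (334,91) to (330,362), slightly right of centre between the fingers. The rack is clear at its middle.

```bash
python3 -c "
from h import *
d=load('w1')
c=d['color'][80:370,295:375]; h=cv2.cvtColor(c,cv2.COLOR_RGB2HSV); m=(h[...,1]<45)&(h[...,2]>50)
L=[];
for r in list(range(30,120,10))+list(range(225,260,5)):
    x=np.where(m[r])[0]; a=(ray(d,295+x[0]-.5,80+r,.055)+ray(d,295+x[-1]+.5,80+r,.055))/2; L.append(a[:2])
L=np.array(L);vx=cv2.fitLine(L.astype('f4'),2,0,.01,.01).ravel();print('yaw',np.degrees(np.arctan2(vx[1],vx[0])),vx, np.abs((L-vx[2:])@[-vx[1],vx[0]]).max())
a=ray(d,334,91,.072)[:2];b=ray(d,330,362,.072)[:2];print(a,b,(a+b)/2,np.linalg.norm(a-b))
n=np.array([-vx[1],vx[0]])
print('cross offset of my centre', (np.array([.442,.286])-vx[2:])@n)
t=((a+b)/2-vx[2:])@vx[:2]; print('centre',vx[2:]+vx[:2]*t)
"
```

```text
yaw 42.221634 [0.7405509  0.6720003  0.44331804 0.28664297] 0.0004854865458864967
[0.52174795 0.35771182] [0.35821665 0.20926049] [0.4399823  0.28348615] 0.22086259143079215
cross offset of my centre 0.00040957170883849274
centre [0.43991768 0.28355737]
```

move_arm(rows=[{"tx": -0.005, "ty": 0.0055, "tz": 0, "ax": 0, "ay": 0, "az": 0.4, "jaw": 0}, {"tx": 0, "ty": 0, "tz": 0.03, "ax": 0, "ay": 0, "az": 0, "jaw": 0}, {"tx": 0, "ty": 0, "tz": 0.03, "ax": 0, "ay": 0, "az": 0, "jaw": 0}])

```text
time: 3.2
tool_pos: [0.4474, 0.2869, 0.15]
tool_rot: [-0.002, 0.933, 0.359, 0.01]
contact_force: [0.2, 0.3, -0.2]
gripper_width: 1.002
```

```bash
python3 -c "
from h import *
go([.4405,.2842,.031],42.2)"
```

```text
t 3.2 pos [0.4474 0.2869 0.15  ] yaw 42.13 F [ 0.2  0.3 -0.2] w 1.002
 tool shift mm (now) [ -9.2  -3.  118.8]  (after turn) [ -6.9  -2.6 119. ] turn [ 0.21 -1.1  -0.08]
```

move_arm(rows=[{"tx": -0.004, "ty": -0.002, "tz": 0.02, "ax": 0.1, "ay": -0.6, "az": 0, "jaw": 0}, {"tx": -0.002, "ty": 0, "tz": 0.03, "ax": 0, "ay": -0.3, "az": 0, "jaw": 0}, {"tx": 0, "ty": 0, "tz": 0.02, "ax": 0, "ay": 0, "az": 0, "jaw": 0}, {"tx": 0, "ty": 0, "tz": 0, "ax": 0, "ay": 0, "az": 0, "jaw": 0}])

```text
time: 3.6
tool_pos: [0.4427, 0.2828, 0.0787]
tool_rot: [0.0, 0.934, 0.358, 0.002]
contact_force: [-0.5, 0.2, -0.8]
gripper_width: 1.002
```

```bash
python3 -c "
from h import *
go([.4405,.2842,.031],42.2)"
```

```text
t 3.6 pos [0.4427 0.2828 0.0787] yaw 41.92 F [-0.5  0.2 -0.8] w 1.002
 tool shift mm (now) [-0.9 -2.6 47.7]  (after turn) [-0.7 -2.5 47.7] turn [ 0.13 -0.18 -0.28]
```

move_arm(rows=[{"tx": 0, "ty": -0.0025, "tz": 0.01, "ax": 0.1, "ay": -0.2, "az": -0.3, "jaw": 0}, {"tx": 0, "ty": 0, "tz": 0.02, "ax": 0, "ay": 0, "az": 0, "jaw": 0}, {"tx": 0, "ty": 0, "tz": 0.012, "ax": 0, "ay": 0, "az": 0, "jaw": 0}, {"tx": 0, "ty": 0, "tz": 0, "ax": 0, "ay": 0, "az": 0, "jaw": 0}])

```text
time: 4.0
tool_pos: [0.4447, 0.2862, 0.0403]
tool_rot: [-0.0, 0.933, 0.36, 0.004]
contact_force: [-0.1, 0.7, -0.9]
gripper_width: 0.998
```

```bash
python3 -c "
from h import *
go([.4405,.2842,.031],42.2)"
```

```text
t 4.0 pos [0.4447 0.2862 0.0403] yaw 42.2 F [-0.1  0.7 -0.9] w 0.998
 tool shift mm (now) [-4.5 -1.4  9.3]  (after turn) [-4.5 -1.3  9.3] turn [ 0.15 -0.42  0.  ]
```

move_arm(rows=[{"tx": -0.005, "ty": -0.001, "tz": 0.007, "ax": 0.1, "ay": -0.4, "az": 0, "jaw": 0}, {"tx": 0, "ty": 0, "tz": 0.001, "ax": 0, "ay": 0, "az": 0, "jaw": 60}, {"tx": 0, "ty": 0, "tz": 0, "ax": 0, "ay": 0, "az": 0, "jaw": 120}, {"tx": 0, "ty": 0, "tz": 0, "ax": 0, "ay": 0, "az": 0, "jaw": 255}, {"tx": 0, "ty": 0, "tz": 0, "ax": 0, "ay": 0, "az": 0, "jaw": 255}, {"tx": 0, "ty": 0, "tz": 0, "ax": 0, "ay": 0, "az": 0, "jaw": 255}, {"tx": 0, "ty": 0, "tz": 0, "ax": 0, "ay": 0, "az": 0, "jaw": 255}])

```text
time: 4.7
tool_pos: [0.4417, 0.2848, 0.035]
tool_rot: [-0.0, 0.933, 0.36, 0.002]
contact_force: [-0.5, -0.2, -1.3]
gripper_width: 0.477
```

```bash
python3 -c "
from h import *
go([.4405,.2842,.031],42.2)"
```

```text
t 4.7 pos [0.4417 0.2848 0.035 ] yaw 42.21 F [-0.5 -0.2 -1.3] w 0.477
 tool shift mm (now) [-1.3 -0.4  4. ]  (after turn) [-1.3 -0.4  4. ] turn [ 0.08 -0.26  0.01]
```

move_arm(rows=[{"tx": 0, "ty": 0, "tz": -0.01, "ax": 0, "ay": 0, "az": 0, "jaw": 255}, {"tx": 0, "ty": 0, "tz": -0.02, "ax": 0, "ay": 0, "az": 0, "jaw": 255}, {"tx": 0, "ty": 0, "tz": -0.03, "ax": 0, "ay": 0, "az": 0, "jaw": 255}, {"tx": 0, "ty": 0, "tz": -0.03, "ax": 0, "ay": 0, "az": 0, "jaw": 255}, {"tx": 0, "ty": 0, "tz": -0.03, "ax": 0, "ay": 0, "az": 0, "jaw": 255}, {"tx": 0, "ty": 0, "tz": -0.03, "ax": 0, "ay": 0, "az": 0, "jaw": 255}, {"tx": 0, "ty": 0, "tz": -0.02, "ax": 0, "ay": 0, "az": 5, "jaw": 255}, {"tx": 0, "ty": 0, "tz": 0, "ax": 0, "ay": 0, "az": 7, "jaw": 255}, {"tx": 0, "ty": 0, "tz": 0, "ax": 0, "ay": 0, "az": 7, "jaw": 255}, {"tx": 0, "ty": 0, "tz": 0, "ax": 0, "ay": 0, "az": 7, "jaw": 255}, {"tx": 0, "ty": 0, "tz": 0, "ax": 0, "ay": 0, "az": 7, "jaw": 255}, {"tx": 0, "ty": 0, "tz": 0, "ax": 0, "ay": 0, "az": 7, "jaw": 255}])

```text
time: 5.9
tool_pos: [0.4377, 0.2806, 0.2121]
tool_rot: [0.003, 1.0, 0.005, -0.0]
contact_force: [-0.8, -1.0, -2.6]
gripper_width: 0.478
```

```bash
python3 -c "
from h import *
go([.561,-.0149,.18],-5.35)"
```

```text
t 5.9 pos [0.4377 0.2806 0.2121] yaw 0.6 F [-0.8 -1.  -2.6] w 0.478
 tool shift mm (now) [120.2 296.6  33.7]  (after turn) [150.4 282.8  32.1] turn [0.32 0.03 5.95]
```

move_arm(rows=[{"tx": 0, "ty": 0.01, "tz": 0, "ax": 0.2, "ay": 0, "az": 5.5, "jaw": 255}, {"tx": 0.016, "ty": 0.03, "tz": 0, "ax": 0, "ay": 0, "az": 0, "jaw": 255}, {"tx": 0.016, "ty": 0.03, "tz": 0, "ax": 0, "ay": 0, "az": 0, "jaw": 255}, {"tx": 0.016, "ty": 0.03, "tz": 0, "ax": 0, "ay": 0, "az": 0, "jaw": 255}, {"tx": 0.016, "ty": 0.03, "tz": 0, "ax": 0, "ay": 0, "az": 0, "jaw": 255}, {"tx": 0.016, "ty": 0.03, "tz": 0, "ax": 0, "ay": 0, "az": 0, "jaw": 255}, {"tx": 0.016, "ty": 0.03, "tz": 0, "ax": 0, "ay": 0, "az": 0, "jaw": 255}, {"tx": 0.016, "ty": 0.03, "tz": 0, "ax": 0, "ay": 0, "az": 0, "jaw": 255}, {"tx": 0.016, "ty": 0.03, "tz": 0, "ax": 0, "ay": 0, "az": 0, "jaw": 255}, {"tx": 0.016, "ty": 0.02, "tz": 0, "ax": 0, "ay": 0, "az": 0, "jaw": 255}, {"tx": 0, "ty": 0, "tz": 0, "ax": 0, "ay": 0, "az": 0, "jaw": 255}])

```text
time: 7.0
tool_pos: [0.5575, -0.0141, 0.2125]
tool_rot: [0.003, 0.999, -0.045, -0.002]
contact_force: [0.0, 0.7, -3.4]
gripper_width: 0.471
```

```bash
python3 -c "
from h import *
go([.561,-.0149,.15],-5.35)"
```

```text
t 7.0 pos [ 0.5575 -0.0141  0.2125] yaw -5.11 F [ 0.   0.7 -3.4] w 0.471
 tool shift mm (now) [ 3.9  0.1 62.5]  (after turn) [ 3.6  0.5 62.5] turn [0.38 0.25 0.24]
```

move_arm(rows=[{"tx": 0.003, "ty": 0.0, "tz": 0.02, "ax": 0.3, "ay": 0.2, "az": 0.2, "jaw": 255}, {"tx": 0, "ty": 0, "tz": 0.02, "ax": 0, "ay": 0, "az": 0, "jaw": 255}, {"tx": 0, "ty": 0, "tz": 0.015, "ax": 0, "ay": 0, "az": 0, "jaw": 255}, {"tx": 0, "ty": 0, "tz": 0, "ax": 0, "ay": 0, "az": 0, "jaw": 255}])

```text
time: 7.4
tool_pos: [0.5593, -0.0145, 0.1564]
tool_rot: [0.0, 0.999, -0.047, -0.001]
contact_force: [-0.1, 0.5, -3.3]
gripper_width: 0.476
```

```bash
python3 -c "
from h import *
go([.561,-.0149,.12],-5.35)
for n in ('top','scene','wrist'): snap(n,n+'3')
t=cv2.imread('pics/top3.png');s=cv2.imread('pics/scene3.png')
c=np.hstack([cv2.resize(t[100:290,280:430],(400,507),interpolation=2),cv2.resize(s[130:330,180:338],(400,507),interpolation=2)])
cv2.imwrite('pics/z3.png',c)"
```

```text
t 7.4 pos [ 0.5593 -0.0145  0.1564] yaw -5.4 F [-0.1  0.5 -3.3] w 0.476
 tool shift mm (now) [ 1.8  0.2 36.4]  (after turn) [ 1.7  0.3 36.4] turn [ 0.05  0.11 -0.05]
```

View pics/z3.png

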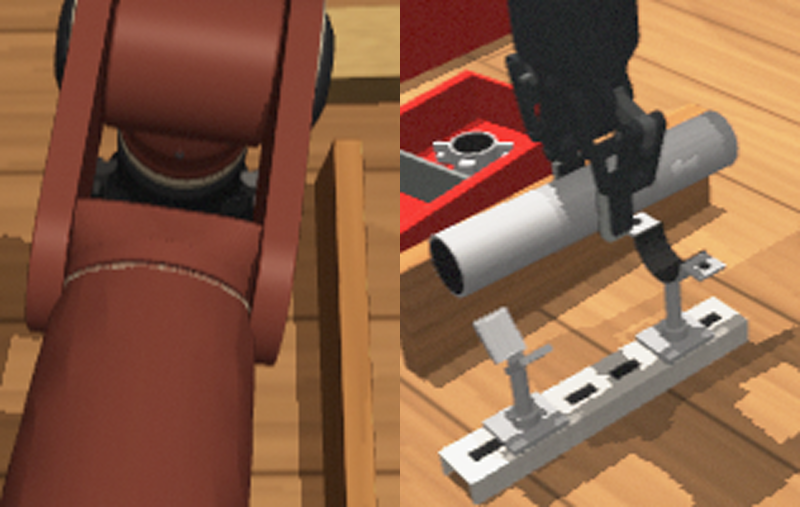

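View pics/wrist3.png

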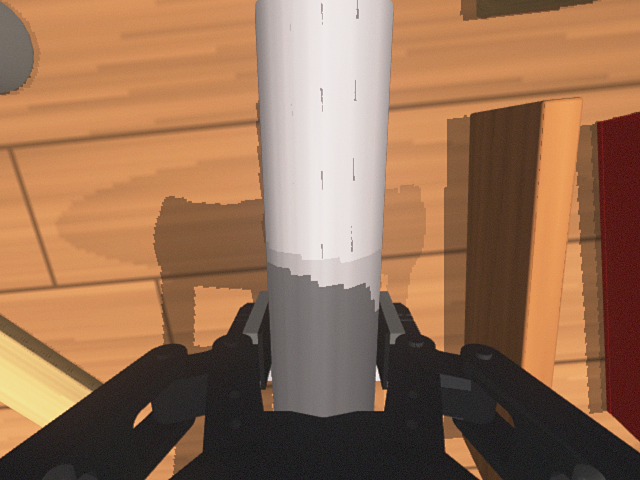

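The scene view shows the pipe hanging level and parallel above both supports. The wrist view shows it straight between the pads. I'll lower it slowly and watch the force.

move_arm(rows=[{"tx": 0.001, "ty": 0, "tz": 0.015, "ax": 0, "ay": 0.1, "az": 0, "jaw": 255}, {"tx": 0, "ty": 0, "tz": 0.015, "ax": 0, "ay": 0, "az": 0, "jaw": 255}, {"tx": 0, "ty": 0, "tz": 0.015, "ax": 0, "ay": 0, "az": 0, "jaw": 255}, {"tx": 0, "ty": 0, "tz": 0.008, "ax": 0, "ay": 0, "az": 0, "jaw": 255}, {"tx": 0, "ty": 0, "tz": 0, "ax": 0, "ay": 0, "az": 0, "jaw": 255}])

```text
time: 8.05
tool_pos: [0.5643, -0.0148, 0.1049]
tool_rot: [0.001, 0.999, -0.047, 0.005]
contact_force: [-0.2, -0.7, -3.6]
gripper_width: 0.474
```

```bash
python3 -c "
from h import *
go([.561,-.0149,.089],-5.35)"
```

```text
t 8.05 pos [ 0.5643 -0.0148  0.1049] yaw -5.35 F [-0.2 -0.7 -3.6] w 0.474
 tool shift mm (now) [-3.4  0.4 15.8]  (after turn) [-3.3  0.4 15.9] turn [ 0.09 -0.58 -0.  ]
```

move_arm(rows=[{"tx": -0.003, "ty": 0, "tz": 0.004, "ax": 0, "ay": -0.5, "az": 0, "jaw": 255}, {"tx": 0, "ty": 0, "tz": 0.004, "ax": 0, "ay": 0, "az": 0, "jaw": 255}, {"tx": 0, "ty": 0, "tz": 0.003, "ax": 0, "ay": 0, "az": 0, "jaw": 255}, {"tx": 0, "ty": 0, "tz": 0, "ax": 0, "ay": 0, "az": 0, "jaw": 255}])

```text
time: 8.45
tool_pos: [0.5614, -0.0146, 0.0931]
tool_rot: [0.001, 0.999, -0.047, 0.0]
contact_force: [0.8, 0.3, -3.5]
gripper_width: 0.473
```

```bash
python3 -c "
from h import *
go([.561,-.0149,.089],-5.35)"
```

```text
t 8.45 pos [ 0.5614 -0.0146  0.0931] yaw -5.36 F [ 0.8  0.3 -3.5] w 0.473
 tool shift mm (now) [-0.4  0.3  4.1]  (after turn) [-0.4  0.3  4.1] turn [ 0.09 -0.05 -0.01]
```

move_arm(rows=[{"tx": 0, "ty": 0, "tz": 0.002, "ax": 0, "ay": 0, "az": 0, "jaw": 255}, {"tx": 0, "ty": 0, "tz": 0.002, "ax": 0, "ay": 0, "az": 0, "jaw": 255}, {"tx": 0, "ty": 0, "tz": 0, "ax": 0, "ay": 0, "az": 0, "jaw": 255}])

```text
time: 8.75
tool_pos: [0.5622, -0.0148, 0.0898]
tool_rot: [0.001, 0.999, -0.047, 0.001]
contact_force: [-0.2, 0.3, -4.3]
gripper_width: 0.468
```

```bash
python3 -c "
from h import *
go([.561,-.0149,.089],-5.35); print(manip.state()['ft_torque'])
snap('scene','scene4')
s=cv2.imread('pics/scene4.png')
cv2.imwrite('pics/z4.png',cv2.resize(s[130:330,180:338],(600,760)[0:2],interpolation=2)[:600])"
```

```text
t 8.75 pos [ 0.5622 -0.0148  0.0898] yaw -5.36 F [-0.2  0.3 -4.3] w 0.468
 tool shift mm (now) [-1.2  0.2  0.8]  (after turn) [-1.2  0.3  0.8] turn [ 0.1  -0.18 -0.01]
[ 0.0216901  -0.02080535 -0.01532687]
```

View pics/z4.png

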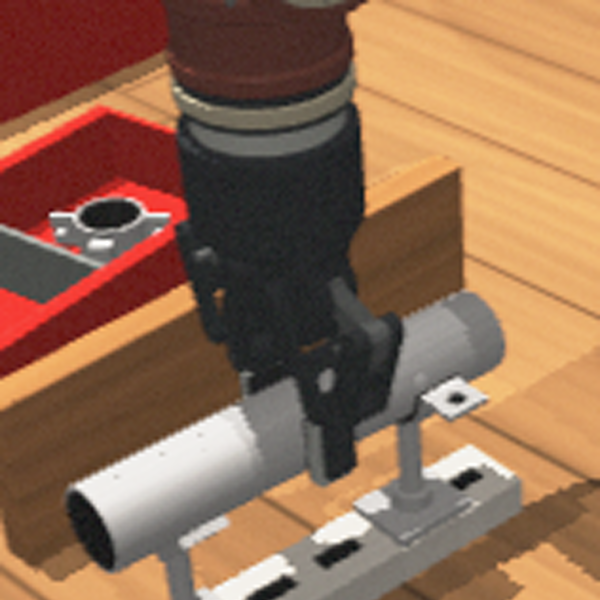

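The pipe sits between the sides of both supports. The force still shows its full weight, so I'll go down 1 mm at a time until it unloads.

move_arm(rows=[{"tx": -0.001, "ty": 0, "tz": 0.001, "ax": 0, "ay": -0.2, "az": 0, "jaw": 255}, {"tx": 0, "ty": 0, "tz": 0.001, "ax": 0, "ay": 0, "az": 0, "jaw": 255}])

```text
time: 9.0
tool_pos: [0.5619, -0.015, 0.0892]
tool_rot: [0.001, 0.999, -0.047, 0.0]
contact_force: [-2.8, -2.4, 2.6]
gripper_width: 0.472
```

```bash
python3 -c "
from h import *
go([.561,-.0149,.089],-5.35); print(manip.state()['ft_torque'])"
```

```text
t 9.0 pos [ 0.5619 -0.015   0.0892] yaw -5.38 F [-2.8 -2.4  2.6] w 0.472
 tool shift mm (now) [-1.  -0.   0.2]  (after turn) [-1.  -0.   0.2] turn [ 0.14 -0.06 -0.03]
[-0.05164017  0.36480571 -0.11771522]
```

move_arm(rows=[{"tx": 0, "ty": 0, "tz": 0.001, "ax": 0, "ay": 0, "az": 0, "jaw": 255}, {"tx": 0, "ty": 0, "tz": 0, "ax": 0, "ay": 0, "az": 0, "jaw": 130}, {"tx": 0, "ty": 0, "tz": 0, "ax": 0, "ay": 0, "az": 0, "jaw": 120}, {"tx": 0, "ty": 0, "tz": 0, "ax": 0, "ay": 0, "az": 0, "jaw": 100}, {"tx": 0, "ty": 0, "tz": 0, "ax": 0, "ay": 0, "az": 0, "jaw": 50}, {"tx": 0, "ty": 0, "tz": 0, "ax": 0, "ay": 0, "az": 0, "jaw": 0}, {"tx": 0, "ty": 0, "tz": 0, "ax": 0, "ay": 0, "az": 0, "jaw": 0}, {"tx": 0, "ty": 0, "tz": 0, "ax": 0, "ay": 0, "az": 0, "jaw": 0}])

```text
time: 9.8
tool_pos: [0.5641, -0.0151, 0.0906]
tool_rot: [0.001, 0.999, -0.047, 0.003]
contact_force: [-0.1, 0.2, 0.3]
gripper_width: 1.0
```

```bash
python3 -c "
from h import *
go([.561,-.0149,.089],-5.35)
snap('scene','scene5')
s=cv2.imread('pics/scene5.png')
cv2.imwrite('pics/z5.png',cv2.resize(s[180:330,180:338],(600,570),interpolation=2)[:600])"
```

```text
t 9.8 pos [ 0.5641 -0.0151  0.0906] yaw -5.36 F [-0.1  0.2  0.3] w 1.0
 tool shift mm (now) [-3.1  0.1  1.6]  (after turn) [-3.1  0.1  1.6] turn [ 0.13 -0.35 -0.01]
```

View pics/z5.png

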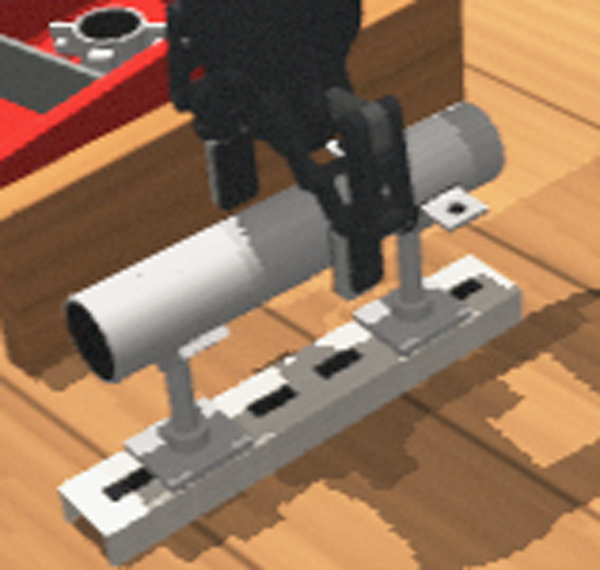

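The pipe lies in both supports and the fingers are clear of it. I'll go straight up, then over to the bin.

move_arm(rows=[{"tx": 0, "ty": 0, "tz": -0.015, "ax": 0, "ay": 0, "az": 0, "jaw": 0}, {"tx": 0, "ty": 0, "tz": -0.03, "ax": 0, "ay": 0, "az": 0, "jaw": 0}, {"tx": 0, "ty": 0, "tz": -0.04, "ax": 0, "ay": 0, "az": 0, "jaw": 0}, {"tx": 0, "ty": 0, "tz": -0.04, "ax": 0, "ay": 0, "az": 0, "jaw": 0}, {"tx": 0, "ty": 0, "tz": -0.02, "ax": 0, "ay": 0, "az": 0, "jaw": 0}, {"tx": 0, "ty": 0.04, "tz": 0, "ax": 0, "ay": 0, "az": -3.5, "jaw": 0}, {"tx": 0, "ty": 0.04, "tz": 0, "ax": 0, "ay": 0, "az": -4, "jaw": 0}, {"tx": 0, "ty": 0.04, "tz": 0, "ax": 0, "ay": 0, "az": 0, "jaw": 0}, {"tx": 0, "ty": 0.04, "tz": 0, "ax": 0, "ay": 0, "az": 0, "jaw": 0}, {"tx": 0, "ty": 0.04, "tz": 0, "ax": 0, "ay": 0, "az": 0, "jaw": 0}, {"tx": 0, "ty": 0.04, "tz": 0, "ax": 0, "ay": 0, "az": 0, "jaw": 0}, {"tx": 0, "ty": 0.04, "tz": 0, "ax": 0, "ay": 0, "az": 0, "jaw": 0}])

```text
time: 11.05
tool_pos: [0.5695, -0.2996, 0.2603]
tool_rot: [0.004, 1.0, 0.027, 0.011]
contact_force: [0.8, 0.4, 0.3]
gripper_width: 1.002
```

```bash
python3 -c "
from h import *
go([.561,-.3245,.2],2.2)"
```

```text
t 11.05 pos [ 0.5695 -0.2996  0.2603] yaw 3.05 F [0.8 0.4 0.3] w 1.002
 tool shift mm (now) [-11.1  23.9  60.3]  (after turn) [-9.5 24.6 60.3] turn [ 0.5  -1.2   0.85]
```

move_arm(rows=[{"tx": -0.005, "ty": 0.012, "tz": 0.02, "ax": 0.3, "ay": -0.6, "az": 0.4, "jaw": 60}, {"tx": -0.004, "ty": 0.01, "tz": 0.02, "ax": 0.2, "ay": -0.5, "az": 0.4, "jaw": 60}, {"tx": 0, "ty": 0, "tz": 0.01, "ax": 0, "ay": 0, "az": 0, "jaw": 60}, {"tx": 0, "ty": 0, "tz": 0, "ax": 0, "ay": 0, "az": 0, "jaw": 60}, {"tx": 0, "ty": 0, "tz": 0, "ax": 0, "ay": 0, "az": 0, "jaw": 60}])

```text
time: 11.55
tool_pos: [0.561, -0.3249, 0.2083]
tool_rot: [-0.001, 1.0, 0.017, 0.0]
contact_force: [-0.5, 0.1, 0.4]
gripper_width: 0.765
```

```bash
python3 -c "
from h import *
go([.561,-.3245,.2],2.2)
snap('wrist','w6');snap('top','t6')
go([.561,-.3245,.2],2.2)"
```

```text
t 11.55 pos [ 0.561  -0.3249  0.2083] yaw 1.99 F [-0.5  0.1  0.4] w 0.765
 tool shift mm (now) [-0.  -0.4  8.3]  (after turn) [-0.  -0.4  8.3] turn [-0.07 -0.04 -0.21]
t 11.65 pos [ 0.5613 -0.325   0.2089] yaw 2.01 F [-0.4 -0.   0.6] w 0.765
 tool shift mm (now) [-0.3 -0.5  8.9]  (after turn) [-0.3 -0.5  8.9] turn [-0.03 -0.08 -0.19]
```

View pics/w6.png

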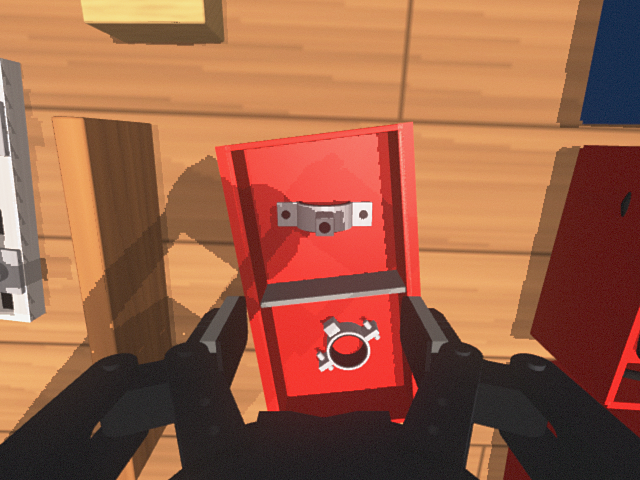

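View pics/t6.png

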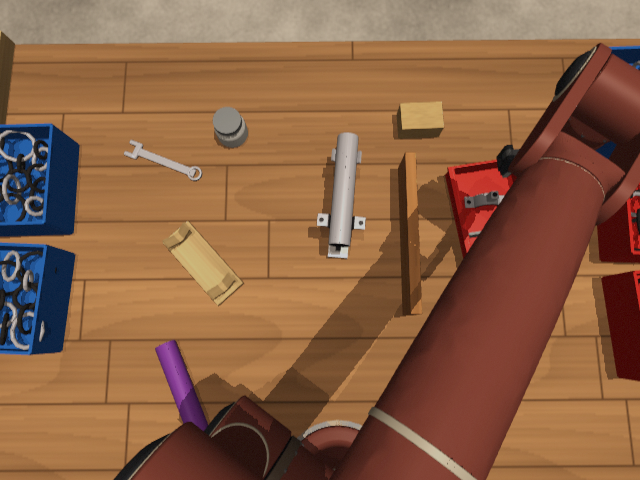

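The top view shows the pipe in both supports between the ears at (322,220) and (360,223). The wrist view shows the upper half's ear holes at (286,215) and (363,214), and its nut top at (324,227).

```bash
python3 -c "
from h import *
d=load('w6'); a=ray(d,286,215,.009);b=ray(d,363,214,.009);n=ray(d,324,227,.0625)
print(a,b,(a+b)/2,np.linalg.norm(a-b),'yaw',np.degrees(np.arctan2(-(a-b)[0],(a-b)[1])),n)
g=cv2.imread('pics/w6.png')[195:245,265:385]; cv2.imwrite('pics/w6z.png',cv2.resize(g,None,fx=6,fy=6,interpolation=2))
go([.5611,-.3245,.038],2)"
```

```text
[ 0.55920801 -0.28796486  0.009     ] [ 0.56286461 -0.3634051   0.009     ] [ 0.56103631 -0.32568498  0.009     ] 0.0755288150148601 yaw 2.77496715412789 [ 0.56158007 -0.32517297  0.0625    ]
t 11.65 pos [ 0.5613 -0.325   0.2089] yaw 2.01 F [-0.4 -0.   0.6] w 0.765
 tool shift mm (now) [ -0.4  -0.4 170.9]  (after turn) [ -0.2  -0.5 170.9] turn [-0.03 -0.08  0.01]
```

View pics/w6z.png

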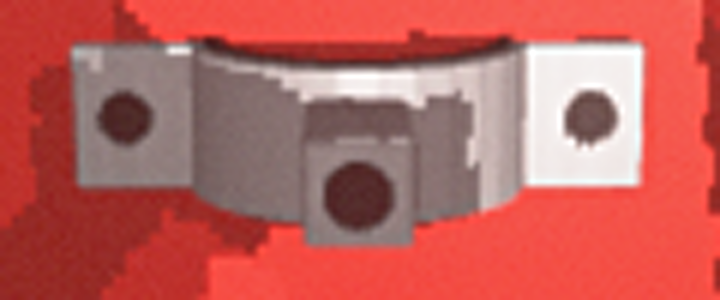

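move_arm(rows=[{"tx": 0, "ty": 0, "tz": 0.02, "ax": 0, "ay": 0, "az": -0.5, "jaw": 100}, {"tx": -0.001, "ty": 0, "tz": 0.03, "ax": 0, "ay": 0, "az": 0, "jaw": 100}, {"tx": -0.001, "ty": 0, "tz": 0.03, "ax": 0, "ay": 0, "az": 0, "jaw": 100}, {"tx": -0.001, "ty": 0, "tz": 0.02, "ax": 0, "ay": 0, "az": 0, "jaw": 100}, {"tx": 0, "ty": 0, "tz": 0, "ax": 0, "ay": 0, "az": 0, "jaw": 100}])

```text
time: 12.15
tool_pos: [0.5634, -0.3232, 0.1136]
tool_rot: [0.003, 1.0, 0.025, 0.006]
contact_force: [0.0, 0.0, -0.2]
gripper_width: 0.608
```

```bash
python3 -c "
from h import *
go([.5612,-.325,.036],2.5)"
```

```text
t 12.15 pos [ 0.5634 -0.3232  0.1136] yaw 2.89 F [ 0.   0.  -0.2] w 0.608
 tool shift mm (now) [-3.2  1.2 77.5]  (after turn) [-2.3  1.7 77.6] turn [ 0.4  -0.66  0.38]
```

move_arm(rows=[{"tx": -0.004, "ty": 0.0015, "tz": 0.015, "ax": 0.3, "ay": -0.6, "az": 0.3, "jaw": 100}, {"tx": -0.001, "ty": 0, "tz": 0.02, "ax": 0, "ay": 0, "az": 0, "jaw": 100}, {"tx": 0, "ty": 0, "tz": 0.01, "ax": 0, "ay": 0, "az": 0, "jaw": 100}, {"tx": 0, "ty": 0, "tz": 0, "ax": 0, "ay": 0, "az": 0, "jaw": 100}])

```text
time: 12.55
tool_pos: [0.5616, -0.3261, 0.0719]
tool_rot: [0.003, 1.0, 0.023, 0.003]
contact_force: [0.1, 0.2, 0.0]
gripper_width: 0.604
```

```bash
python3 -c "
from h import *
go([.5612,-.325,.036],2.5)"
```

```text
t 12.55 pos [ 0.5616 -0.3261  0.0719] yaw 2.66 F [0.1 0.2 0. ] w 0.604
 tool shift mm (now) [-0.6 -1.3 35.9]  (after turn) [-0.4 -1.1 35.9] turn [ 0.37 -0.37  0.16]
```

move_arm(rows=[{"tx": -0.001, "ty": -0.001, "tz": 0.012, "ax": 0.3, "ay": -0.4, "az": 0.1, "jaw": 100}, {"tx": -0.001, "ty": 0, "tz": 0.01, "ax": 0, "ay": 0, "az": 0, "jaw": 100}, {"tx": -0.001, "ty": 0, "tz": 0.005, "ax": 0, "ay": 0, "az": 0, "jaw": 100}, {"tx": 0, "ty": 0, "tz": 0, "ax": 0, "ay": 0, "az": 0, "jaw": 100}])

```text
time: 12.95
tool_pos: [0.56, -0.3263, 0.0454]
tool_rot: [0.002, 1.0, 0.022, 0.001]
contact_force: [-0.4, -0.8, 0.5]
gripper_width: 0.61
```

```bash
python3 -c "
from h import *
go([.5612,-.325,.036],2.5)"
```

```text
t 12.95 pos [ 0.56   -0.3263  0.0454] yaw 2.55 F [-0.4 -0.8  0.5] w 0.61
 tool shift mm (now) [ 1.3 -1.3  9.4]  (after turn) [ 1.3 -1.3  9.4] turn [ 0.19 -0.1   0.05]
```

move_arm(rows=[{"tx": 0.001, "ty": -0.0013, "tz": 0.005, "ax": 0.2, "ay": -0.1, "az": 0, "jaw": 100}, {"tx": -0.0005, "ty": 0, "tz": 0.005, "ax": 0, "ay": 0, "az": 0, "jaw": 100}, {"tx": 0, "ty": 0, "tz": 0, "ax": 0, "ay": 0, "az": 0, "jaw": 100}])

```text
time: 13.25
tool_pos: [0.5608, -0.3252, 0.0352]
tool_rot: [0.0, 1.0, 0.022, 0.0]
contact_force: [-0.3, 0.4, -1.0]
gripper_width: 0.604
```

```bash
python3 -c "
from h import *
go([.5612,-.325,.036],2.5)
snap('wrist','w7')"
```

```text
t 13.25 pos [ 0.5608 -0.3252  0.0352] yaw 2.54 F [-0.3  0.4 -1. ] w 0.604
 tool shift mm (now) [ 0.4 -0.2 -0.8]  (after turn) [ 0.4 -0.2 -0.8] turn [ 0.01 -0.04  0.04]
```

View pics/w7.png

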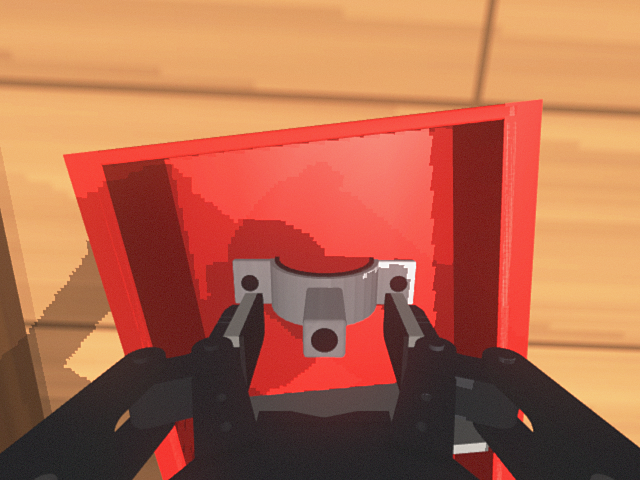

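The nut at (325,340) stands midway between the two pads. Closing on it now.

move_arm(rows=[{"tx": 0, "ty": 0, "tz": 0, "ax": 0, "ay": 0, "az": 0, "jaw": 160}, {"tx": 0, "ty": 0, "tz": 0, "ax": 0, "ay": 0, "az": 0, "jaw": 190}, {"tx": 0, "ty": 0, "tz": 0, "ax": 0, "ay": 0, "az": 0, "jaw": 255}, {"tx": 0, "ty": 0, "tz": 0, "ax": 0, "ay": 0, "az": 0, "jaw": 255}, {"tx": 0, "ty": 0, "tz": 0, "ax": 0, "ay": 0, "az": 0, "jaw": 255}, {"tx": 0, "ty": 0, "tz": 0, "ax": 0, "ay": 0, "az": 0, "jaw": 255}])

```text
time: 13.9
tool_pos: [0.5614, -0.3257, 0.0364]
tool_rot: [0.001, 1.0, 0.022, 0.001]
contact_force: [0.1, -0.6, -0.5]
gripper_width: 0.173
```

```bash
python3 -c "
from h import *
go([.5612,-.325,.036],2.5)"
```

```text
t 13.9 pos [ 0.5614 -0.3257  0.0364] yaw 2.54 F [ 0.1 -0.6 -0.5] w 0.173
 tool shift mm (now) [-0.2 -0.7  0.4]  (after turn) [-0.2 -0.7  0.4] turn [ 0.08 -0.13  0.04]
```

move_arm(rows=[{"tx": 0, "ty": 0, "tz": -0.01, "ax": 0, "ay": 0, "az": 0, "jaw": 255}, {"tx": 0, "ty": 0, "tz": -0.02, "ax": 0, "ay": 0, "az": 0, "jaw": 255}, {"tx": 0, "ty": 0, "tz": -0.03, "ax": 0, "ay": 0, "az": 0, "jaw": 255}, {"tx": 0, "ty": 0, "tz": -0.03, "ax": 0, "ay": 0, "az": 0, "jaw": 255}, {"tx": 0, "ty": 0, "tz": -0.03, "ax": 0, "ay": 0, "az": 0, "jaw": 255}, {"tx": 0, "ty": 0, "tz": -0.03, "ax": 0, "ay": 0, "az": 0, "jaw": 255}, {"tx": 0, "ty": 0, "tz": -0.03, "ax": 0, "ay": 0, "az": 0, "jaw": 255}, {"tx": 0, "ty": 0, "tz": -0.03, "ax": 0, "ay": 0, "az": 0, "jaw": 255}, {"tx": 0, "ty": 0, "tz": -0.01, "ax": 0, "ay": 0, "az": 0, "jaw": 255}])

```text
time: 14.8
tool_pos: [0.5588, -0.3238, 0.2654]
tool_rot: [-0.001, 1.0, 0.022, -0.001]
contact_force: [0.8, -0.8, -0.1]
gripper_width: 0.175
```

```bash
python3 -c "
from h import *
go([.498,-.009,.24],-5.35)
snap('wrist','w8')"
```

```text
t 14.8 pos [ 0.5588 -0.3238  0.2654] yaw 2.55 F [ 0.8 -0.8 -0.1] w 0.175
 tool shift mm (now) [ -46.7 -317.1   26.3]  (after turn) [ -89.9 -307.7   25.4] turn [-0.14  0.17  7.9 ]
```

View pics/w8.png

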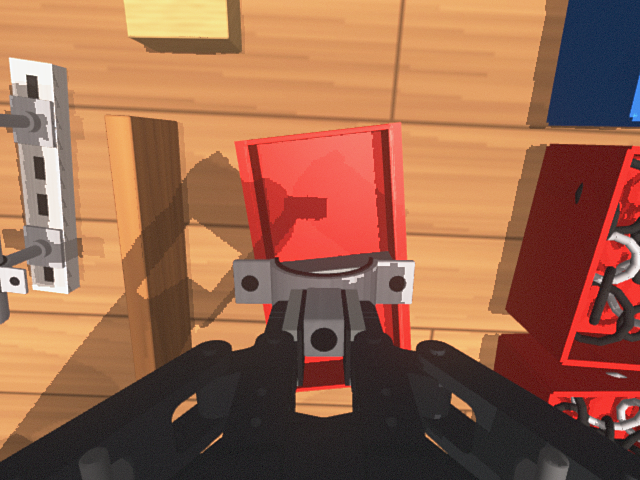

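The upper half is held level, with ear holes at (249,284) and (397,284). Those are the same pixels as before the lift, so it didn't slip.

move_arm(rows=[{"tx": 0, "ty": -0.01, "tz": 0, "ax": 0, "ay": 0, "az": 4, "jaw": 255}, {"tx": -0.006, "ty": -0.03, "tz": 0, "ax": 0, "ay": 0, "az": 3.5, "jaw": 255}, {"tx": -0.008, "ty": -0.03, "tz": 0, "ax": 0, "ay": 0, "az": 0, "jaw": 255}, {"tx": -0.009, "ty": -0.03, "tz": 0, "ax": 0, "ay": 0, "az": 0, "jaw": 255}, {"tx": -0.009, "ty": -0.03, "tz": 0, "ax": 0, "ay": 0, "az": 0, "jaw": 255}, {"tx": -0.009, "ty": -0.03, "tz": 0, "ax": 0, "ay": 0, "az": 0, "jaw": 255}, {"tx": -0.009, "ty": -0.03, "tz": 0, "ax": 0, "ay": 0, "az": 0, "jaw": 255}, {"tx": -0.009, "ty": -0.03, "tz": 0, "ax": 0, "ay": 0, "az": 0, "jaw": 255}, {"tx": -0.009, "ty": -0.03, "tz": 0, "ax": 0, "ay": 0, "az": 0, "jaw": 255}, {"tx": -0.009, "ty": -0.03, "tz": 0, "ax": 0, "ay": 0, "az": 0, "jaw": 255}, {"tx": -0.005, "ty": -0.015, "tz": 0, "ax": 0, "ay": 0, "az": 0, "jaw": 255}, {"tx": 0, "ty": 0, "tz": 0, "ax": 0, "ay": 0, "az": 0, "jaw": 255}])

```text
time: 16.05
tool_pos: [0.4902, -0.0095, 0.246]
tool_rot: [-0.006, 0.999, -0.047, -0.015]
contact_force: [-0.0, -0.5, -2.7]
gripper_width: 0.175
```

```bash
python3 -c "
from h import *
go([.498,-.009,.2],-5.35)
"
```

```text
t 16.05 pos [ 0.4902 -0.0095  0.246 ] yaw -5.43 F [-0.  -0.5 -2.7] w 0.175
 tool shift mm (now) [ 9.1 -0.8 45.7]  (after turn) [ 7.7 -1.2 46. ] turn [-0.58  1.8  -0.08]
```

move_arm(rows=[{"tx": 0.005, "ty": -0.001, "tz": 0.01, "ax": -0.3, "ay": 0.9, "az": 0, "jaw": 255}, {"tx": 0.003, "ty": 0, "tz": 0.015, "ax": -0.2, "ay": 0.8, "az": 0, "jaw": 255}, {"tx": 0, "ty": 0, "tz": 0.01, "ax": 0, "ay": 0, "az": 0, "jaw": 255}, {"tx": 0, "ty": 0, "tz": 0, "ax": 0, "ay": 0, "az": 0, "jaw": 255}])

```text
time: 16.45
tool_pos: [0.4962, -0.0104, 0.2051]
tool_rot: [-0.0, 0.999, -0.047, -0.003]
contact_force: [-0.7, 0.3, -1.2]
gripper_width: 0.174
```

```bash
python3 -c "
from h import *
go([.498,-.009,.158],-5.35)
snap('wrist','w9');snap('scene','s9')
s=cv2.imread('pics/s9.png')
cv2.imwrite('pics/s9z.png',cv2.resize(s[100:330,160:338],(464,600),interpolation=2))
"
```

```text
t 16.45 pos [ 0.4962 -0.0104  0.2051] yaw -5.44 F [-0.7  0.3 -1.2] w 0.174
 tool shift mm (now) [ 2.  -1.5 47.1]  (after turn) [ 1.7 -1.5 47.1] turn [-0.    0.39 -0.09]
```

View pics/w9.png

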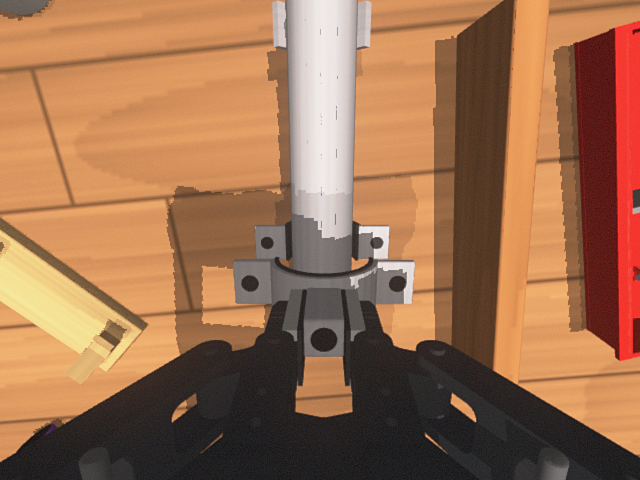

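View pics/s9z.png

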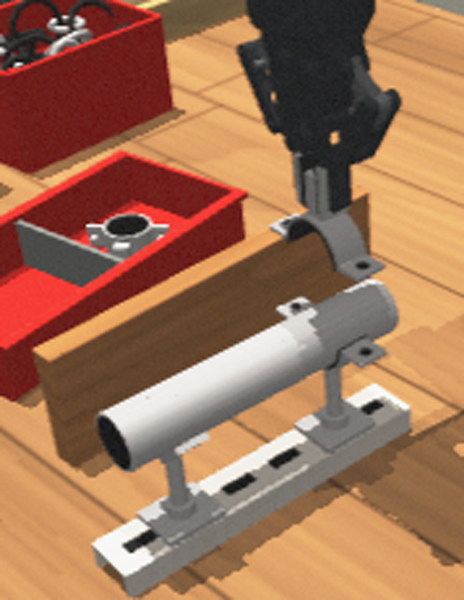

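The wrist view shows the lower ear holes at (267,243) and (376,243), and the upper ones at (249,284) and (397,284). I'll measure the offset directly from this one view.

```bash
python3 -c "
from h import *
d=load('w9');g=cv2.cvtColor(d['color'],cv2.COLOR_RGB2GRAY)
def hole(u,v,r=9):
    p=g[v-r:v+r+1,u-r:u+r+1].astype(float); m=p<(p.min()+35); n,l,s,c=cv2.connectedComponentsWithStats(m.astype('uint8')); k=l[r,r]; return c[k]+[u-r,v-r],s[k,4]
z=manip.state()['tool_pos'][2]-.0314+.004
L=[hole(267,243),hole(376,243)];U=[hole(249,284),hole(397,284)];print(L,U)
l=[ray(d,*x[0],.111) for x in L];u=[ray(d,*x[0],z) for x in U]
for q in(l,u): print((q[0]+q[1])/2,np.linalg.norm(q[0]-q[1]),'yaw',np.degrees(np.arctan2(-(q[0]-q[1])[0],(q[0]-q[1])[1])))
D=(l[0]+l[1])/2-(u[0]+u[1])/2; print('world shift needed',D,'tool',Rt(-5.4).T@D); go([.498,-.009,.1575],-5.35)
"
```

```text
[(array([266.63793103, 242.43103448]), np.int32(116)), (array([376.01056338, 243.09859155]), np.int32(284))] [(array([249.63942308, 282.96634615]), np.int32(208)), (array([396.88942308, 283.40865385]), np.int32(208))]
[ 0.49761893 -0.00912353  0.111     ] 0.07606751723252522 yaw -5.79548504550612
[ 0.4965858  -0.01040163  0.17955599] 0.07534972340091517 yaw -5.616458471303624
world shift needed [ 0.00103314  0.0012781  -0.06855599] tool [ 0.00090827 -0.00136966  0.06855599]
t 16.55 pos [ 0.4971 -0.0105  0.207 ] yaw -5.45 F [ 0.2 -0.3 -1.1] w 0.175
 tool shift mm (now) [ 0.9 -1.6 49.5]  (after turn) [ 0.7 -1.6 49.5] turn [ 0.    0.23 -0.1 ]
```

move_arm(rows=[{"tx": 0, "ty": -0.0015, "tz": 0.01, "ax": 0, "ay": 0.2, "az": 0, "jaw": 255}, {"tx": 0, "ty": 0, "tz": 0.01, "ax": 0, "ay": 0, "az": 0, "jaw": 255}, {"tx": 0, "ty": 0, "tz": 0.008, "ax": 0, "ay": 0, "az": 0, "jaw": 255}, {"tx": 0, "ty": 0, "tz": 0, "ax": 0, "ay": 0, "az": 0, "jaw": 255}])

```text
time: 16.95
tool_pos: [0.4982, -0.0097, 0.1782]
tool_rot: [0.0, 0.999, -0.048, 0.001]
contact_force: [-0.3, -0.5, -1.8]
gripper_width: 0.173
```

```bash
python3 -c "
from h import *
go([.498,-.0092,.158],-5.4)"
```

```text
t 16.95 pos [ 0.4982 -0.0097  0.1782] yaw -5.5 F [-0.3 -0.5 -1.8] w 0.173
 tool shift mm (now) [-0.3 -0.5 20.2]  (after turn) [-0.2 -0.5 20.2] turn [ 0.02 -0.13 -0.1 ]
```

move_arm(rows=[{"tx": -0.0005, "ty": -0.0005, "tz": 0.006, "ax": 0, "ay": -0.1, "az": 0, "jaw": 255}, {"tx": 0, "ty": 0, "tz": 0.006, "ax": 0, "ay": 0, "az": 0, "jaw": 255}, {"tx": 0, "ty": 0, "tz": 0.004, "ax": 0, "ay": 0, "az": 0, "jaw": 255}, {"tx": 0, "ty": 0, "tz": 0, "ax": 0, "ay": 0, "az": 0, "jaw": 255}])

```text
time: 17.35
tool_pos: [0.4978, -0.009, 0.1609]
tool_rot: [0.0, 0.999, -0.048, 0.0]
contact_force: [-0.0, -0.0, -0.8]
gripper_width: 0.173
```

```bash
python3 -c "
from h import *
go([.498,-.0092,.158],-5.4)"
```

```text
t 17.35 pos [ 0.4978 -0.009   0.1609] yaw -5.49 F [-0.  -0.  -0.8] w 0.173
 tool shift mm (now) [0.2 0.1 2.9]  (after turn) [0.2 0.1 2.9] turn [ 0.02 -0.02 -0.09]
```

move_arm(rows=[{"tx": 0, "ty": 0, "tz": 0.0025, "ax": 0, "ay": 0, "az": 0, "jaw": 255}, {"tx": 0, "ty": 0, "tz": 0, "ax": 0, "ay": 0, "az": 0, "jaw": 255}, {"tx": 0, "ty": 0, "tz": 0, "ax": 0, "ay": 0, "az": 0, "jaw": 255}])

```text
time: 17.65
tool_pos: [0.4981, -0.0091, 0.1586]
tool_rot: [0.0, 0.999, -0.048, 0.001]
contact_force: [0.8, 0.1, -1.4]
gripper_width: 0.174
```

```bash
python3 -c "
from h import *
go([.498,-.0092,.158],-5.4)
snap('wrist','w10');snap('scene','s10');snap('top','t10')
go([.498,-.0092,.158],-5.4)
s=cv2.imread('pics/s10.png')
a=cv2.resize(s[150:330,180:338],(527,600),interpolation=2)
cv2.imwrite('pics/s10z.png',a)
"
```

```text
t 17.65 pos [ 0.4981 -0.0091  0.1586] yaw -5.49 F [ 0.8  0.1 -1.4] w 0.174
 tool shift mm (now) [-0.1  0.2  0.6]  (after turn) [-0.1  0.2  0.6] turn [ 0.02 -0.07 -0.09]
t 17.8 pos [ 0.4981 -0.0091  0.1586] yaw -5.48 F [ 0.1  0.8 -1.7] w 0.176
 tool shift mm (now) [-0.1  0.2  0.6]  (after turn) [-0.1  0.2  0.6] turn [ 0.03 -0.06 -0.08]
```

View pics/w10.png

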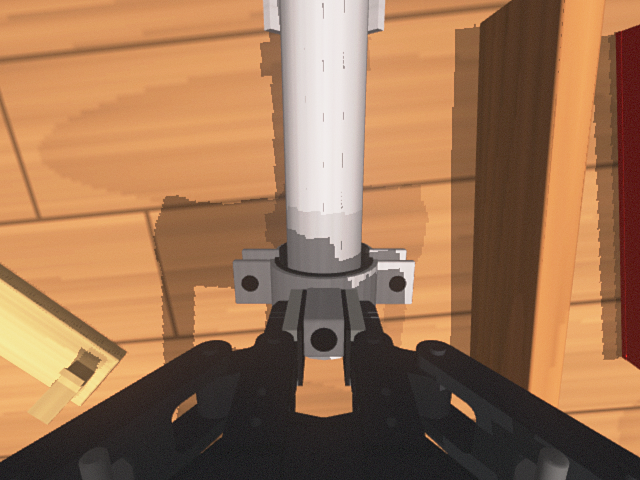

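View pics/s10z.png

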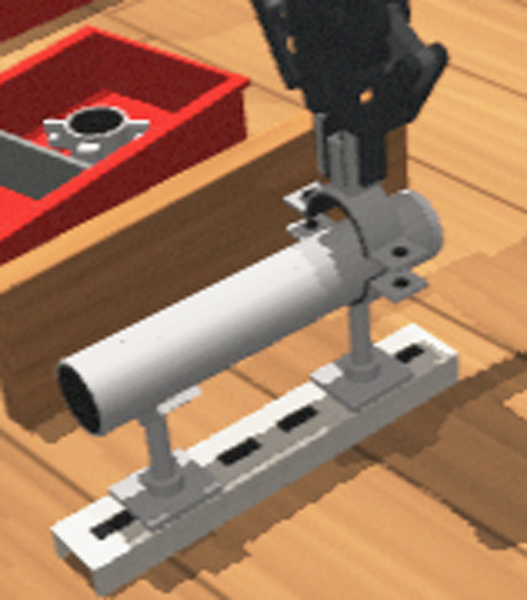

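Final check: ear gap from the scene view, and lateral offset from the lower ears' front edge in the wrist view (row ~249).

```bash
python3 -c "
from h import *
d=load('s10'); k=3.335
lo=(180+403/k,150+283/k); up=(180+401/k,150+252/k)
X=ray(d,*lo,.111); print('lower hole',X)
for z in (.120,.1265,.130,.1345): print(z,ray(d,*up,z)-X)
w=load('w10')
# upper holes ear-top z=.1586-.0274 ; lower corners
u=[ray(w,249.6,283.5,.1312),ray(w,396.9,283.5,.1312)]; m=(u[0]+u[1])/2; print('upper mid',m,m-np.array([.4977,-.0091,.1312]))
x=np.array([np.cos(np.radians(-5.4)),np.sin(np.radians(-5.4)),0]);y=np.array([-x[1],x[0],0])
for s in(1,-1): print('pred lower ear front corner',proj(w,np.array([.4977,-.0091,.111])+.012*x+s*.0465*y))
"
```

```text
lower hole [0.50059946 0.02905996 0.111     ]
0.12 [-0.01094233 -0.01137228  0.009     ]
0.1265 [-0.00434311 -0.00490494  0.0155    ]
0.13 [-0.00078969 -0.00142252  0.019     ]
0.1345 [0.003779   0.00305487 0.0235    ]
upper mid [ 0.4977832  -0.00900977  0.1312    ] [ 8.32010301e-05  9.02253077e-05 -2.77555756e-17]
pred lower ear front corner [240.71213659 249.90173306]
pred lower ear front corner [406.08054127 249.66900349]
```

```bash
python3 -c "
from h import *
print(manip.job_done()); go([.498,-.0092,.158],-5.4)"
```

```text
the job is handed in; nothing more can be done
None
the job is handed in; nothing more can be done
```

The job is handed in: the pipe lies in both supports, and the upper clamp half is held above the lower half, ears over ears. No verdict is reported back, so this rests on my own checks.

- **Pipe:** I gripped it at its middle, lowered it until the force showed the supports taking its weight, and let go. The last pictures show it resting in both supports.
- **Upper half:** I gripped it by the nut and carried it over the board. It did not slip during the lift.
- **Final position:** From the pictures, the upper half is within about 0.2 mm of the lower half in x and y, on a camera calibration good to about 2 mm. Turn and tilt, from the tool pose, are off by about 0.1°. The arm pose gives about 16 mm of air between the ears, and the scene view agrees to within 1 mm.
- **Contact:** The last force reading was about 1.7 N downward, which fits the part's weight with nothing touching.
- **Bystanders:** I did not see any of them move, but I did not measure them at the end.
- **Time:** The job took 17.8 s of the 54 s. No check failed. The state read I tried after handing in was refused, so I have no readings from the final second.

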